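# Hold the end plate on the test-tube rack for screwing

### The arm

A 6-joint arm with a two-finger parallel gripper is mounted at the origin on the work surface. World frame = base frame: x ahead of the robot, y to its left, z up, the work surface at z = 0. Lengths are in m, angles in rad, forces in N, time in s.
With the tool pointing down it reaches from about 0.275 to 0.875 m from the base axis. Payload 12.5 kg.
Tool frame: the origin (TCP) lies on the centre line of the jaws, within the pads' length; the fingertips stand r.finger_overhang ahead of it and the grasp point (between the pads) lies 3 mm ahead of it (r.finger_overhang is the distance from the TCP to the fingertips, in m); z points along the fingers, y is the line along which they close (so a half turn about z gives the same grasp; the last joint's range is limited). The gripper opens to 85 mm and grips with 20 to 120 N. Pads are 22 mm wide; open, the fingers measure 114 mm over their backs; the gripper's body (76 mm by 85 mm) begins 54 mm behind the grasp point. The pads swing forward as they close: fully open they stand 13 mm farther back than shut.
Start: joints at [1.225, 0.351, 1.652, -0, 1.139, -0.085], TCP at [0.142, 0.531, 0.223] pointing down, gripper open.
Joint ranges: [-2.75, 2.75], [-0.79, 2.1], [0.01, 2.65], [-1.57, 4.71], [0.07, 3.14], [-2.87, 2.87]. Speed limits (rad/s): [2.22, 2.22, 2.79, 3.14, 3.14, 3.14].

### API

Orientations are given as a unit quaternion [x, y, z, w].
In Python, from cell import r, optics gives the robot as it stands. The module is installed in compiled form; this text tells all that it offers. Calls block until the motion is done:
- r.move_to(position, orientation): joint-space move of the TCP to a pose.
- r.move_linear(position, rot=None, vel=0.15): straight line of the TCP; rot=None keeps the orientation; vel is the mean speed in m/s.
- r.set_joints(angles): joint-space move.
- r.set_gripper(opening, squeeze=None): opening from 0.0 (shut) to 1.0 (fully open); squeeze is the grip in N (None keeps the last); returns when the fingers have stopped.
- r.sleep(seconds).
- r.inverse_kinematics(position, orientation): joint angles nearest the present ones, or None.
- optics.get_image(name): name is "scene" or "top" or "wrist"; returns a dict with "pixels" (420x560x3 uint8, red, green, blue), "depth" (420x560 float32, m along the optical axis (not along the pixel's ray), 0 where there is no reading), "fx", "fy", "cx", "cy" (pixels), "D" ([k1, k2, p1, p2, k3] as OpenCV has them; the pictures are not rectified), "camera_from_world" (4x4, takes a point from world to camera coordinates); the wrist camera has in their place "mount" (4x4, takes a point from camera to tool coordinates, whose origin is the TCP and whose axes are the flange's). Camera axes: x right, y down, z forward; pixel columns grow to the right and rows downward; lengths in m; the calibration is good to about 2 mm. A picture is of the moment at which its call begins: read the wrist's pose just before it.
A pose or a line that the arm cannot do raises r.PlanningError and nothing moves.
- r.hand_in(): hands the job in; it is judged then, once.
Readings, each from a call of its own:
- r.current_t(): time.
- r.current_q(): joint angles.
- r.current_qvel(): joint speeds.
- r.current_effort(): joint torques, N m.
- r.current_tool_pos(): TCP position.
- r.current_ee_rot(): TCP orientation.
- r.current_contact_force(): force on the tool from outside, world axes, zero at the start.
- r.current_torque(): the same for the moment, N m.
- r.current_opening(): opening from 0.0 (shut) to 1.0 (fully open).
- r.current_finger_force(): force on a finger pad.
Only numpy, scipy, OpenCV 4.12 (cv2) and the standard library are available. Lean on these libraries where they do the work, as an engineer would, in place of code of your own. Each camera call takes 0.05 s, during which the arm holds its last target. There are 200 camera calls.

### The job

Take from the grey stand the end plate that has one centred tab (like the one already fitted at the far end of the rack in the jig), stand it on the jig's bed, square and flush with the rack's free end, and press it against that end until the slide's pointer stands between the two marks, without ramming the slide into its end stop. Hold it there steadily with the gripper for at least three seconds so that a colleague can put in the screws: the program finishes while still holding and pressing. Leave the other plates and the things around where they are.

Things in the scene. Friction and masses are not known exactly. Their poses are not given: they have to be found in the camera images.
- plate: Wanted rack end plate: blue plastic (as all the plates), 10 mm thick (its x), 64 mm wide (its y), 60 to 120 g. Full width up to 58 mm, then one centred tab 36 mm wide up to 105 mm: pinch the tab across its thickness from above. Two small dark screw holes; both faces alike. Origin: centre of its underside, z up. Starts upright in a slot of the stand.
- stand: Grey fixed stand, 210 x 90 mm; origin: centre of its underside. Three slots in a row along its x, 78 mm apart, the middle one at the origin; slot floors 6 mm above the bench, slot walls up to 22 mm; play 1.5 mm each side in thickness, 3 mm in width. Plates stand with their x along the row; pull straight up. Which plate is in which slot varies.
- jig: Fixed aluminium jig: bed from x -75 to +195 mm, 110 mm wide, top 12 mm above the bench. +x: pushing direction, from the bed's open end to the rack and back stop; z up. Origin: on the bench under the middle of the rack's free end face when nothing pushes. On the -y side of the bed two dark marks, 14 mm tall, 12 mm between their inner edges.
- rack: Blue plastic rack on the jig's sprung slide, 108 mm long, 64 mm wide, top 58 mm above the bed, dark tube holes on top. Its free end face (x = 0, two brass inserts) looks to the jig's -x; the far end has its tabbed plate fitted, 105 mm tall. Moves only along the jig's x. Origin: as the jig's when nothing pushes, on bench level; axes as the jig's.
- rack_face (a point): Middle of the lower edge of the rack's free end face, at the level of the bed's top (12 mm above the bench). The plate's face goes flat against this end face, its underside at this level.
- slide (a joint): How far the sprung slide with the rack is pushed along the jig's +x, m: 0 at rest, end stop at 0.034. Spring: 0.6 N per mm (6 N at 0.010, 13 N at 0.022). The slide's dark pointer, on the jig's -y side, reaches the first mark at 0.010 and the second at 0.022.
- plate_low: Another end plate in the stand, same 10 x 64 mm, but cut off straight at 58 mm with no tab. Not wanted.
- plate_horned: Another end plate in the stand, 105 mm tall, but with two 14 mm wide horns at its upper corners instead of one centre tab. Not wanted.
- screwdriver: Black-handled screwdriver lying between the stand and the jig; bystander.
- screw_cup: Small steel bowl, 64 mm across, 35 mm tall; bystander.
- reagent_bottle: White reagent bottle, 64 mm across, 130 mm tall; bystander.
- jar: Amber glass jar with black lid, 60 mm across, 75 mm tall; bystander.
- tip_box: Pipette tip box, 80 x 120 x 55 mm; bystander.
- beaker: Clear plastic beaker, 68 mm across, 85 mm tall; bystander.
- parts_tray: Grey three-part tray, 100 x 160 x 30 mm; bystander.
Things that resemble listed ones, but are neither listed nor needed, are in the scene too. What is shaped like the plate but orange is not meant.

How it is judged:
On the way, in this order (a step that is already met when the one before it is completed fails the run):
1. the tabbed end plate is lifted clear of the stand (height (world z) of plate above 0.03 m and contact force between plate and stand below 0.1 N and contact force between the fingers and plate above 1 N), for 0.2 s.
2. the plate is pressed square and flush on the rack's end with the pointer between the marks, for 2 s (value of joint slide between 0.0085 and 0.0235 m and contact force between plate and rack between 4.5 and 15 N and y of plate in the frame of jig between -0.005 and 0.005 m and z of plate in the frame of jig below 0.018 m and angle between plate's own z axis and vertical below 0.1 rad and angle between the x axis of plate and the x axis of jig, either way round below 0.1 rad and contact force between the fingers and plate above 1 N and contact force between each of the arm, the fingers and rack below 1 N), for 2 s.
At the end, for the whole second after the job is handed in: Gripper still holds the tabbed plate at rest on the rack's free end: slide in by 8.5 to 23.5 mm, plate presses the rack with 4.5 to 15 N, robot not touching the rack; plate within 5 mm of the rack's middle, underside at most 6 mm above the bed, upright and square within 0.1 rad (all of step 2 and linear speed of plate below 0.02 m/s); the arm keeps its last pose, push and grip.
It fails at once if the slide is rammed into its end stop (value of joint slide above 0.0325 m).
It fails at once if another end plate or a thing around is moved by more than 30 mm (distance of any of plate_low, plate_horned, screwdriver, screw_cup, reagent_bottle, jar, tip_box, beaker, parts_tray from where it was at the start of the episode above 0.03 m).
It also fails if it takes over 43 s, if anything falls off the work surface, if the arm or the gripper's body presses on something with over 40 N, if the wrist force passes 120 N, or if a joint passes its speed limit or range.

## Working session

There is one attempt and no reset: what is moved stays moved. The work goes in short steps, each a Python script; the robot and the scene stay as the last script left them, time stands still between calls to the robot, and variables do not carry over. Pictures are saved under pics/ and viewed, at most 10 in all, crops included, and the job is handed in when it is done.

```bash
mkdir -p pics
python3 - <<'E'
from cell import r, optics
import cv2,pickle,numpy as np
d={}
for n in("scene","top"):
    im=optics.get_image(n); d[n]=im
    cv2.imwrite(f"pics/{n}0.png",im["pixels"][:,:,::-1])
    print(n,im["fx"],im["cx"],im["cy"],im["D"],np.round(im["camera_from_world"],3).tolist(),(im["depth"]>0).mean())
pickle.dump(d,open("d0.pkl","wb"))
print(r.current_t(),r.finger_overhang,r.current_ee_rot(),r.current_opening())
E
```

```text
scene 412.989390638436 283.1589946559512 208.40050100467505 [-0.08889095  0.          0.          0.          0.        ] [[0.682, 0.732, 0.003, -0.287], [0.597, -0.554, -0.581, -0.424], [-0.423, 0.398, -0.814, 1.28], [0.0, 0.0, 0.0, 1.0]] 0.9959906462585034
top 523.2204589353381 281.2293587081514 210.97004881100364 [-0.15601815  0.          0.          0.          0.        ] [[0.019, -0.999, 0.028, -0.214], [-0.993, -0.022, -0.118, 0.639], [0.118, -0.025, -0.993, 1.098], [0.0, 0.0, 0.0, 1.0]] 0.9961522108843538
0.1 0.022 [ 1.30029903e-01  9.91509946e-01 -4.88568103e-04 -1.10115465e-04] 1.0002041950801432
```

View pics/scene0.png

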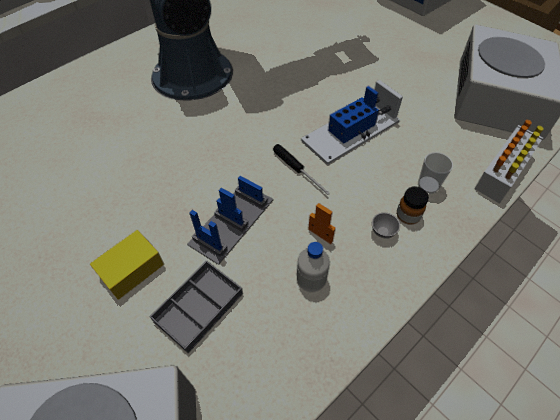

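View pics/top0.png

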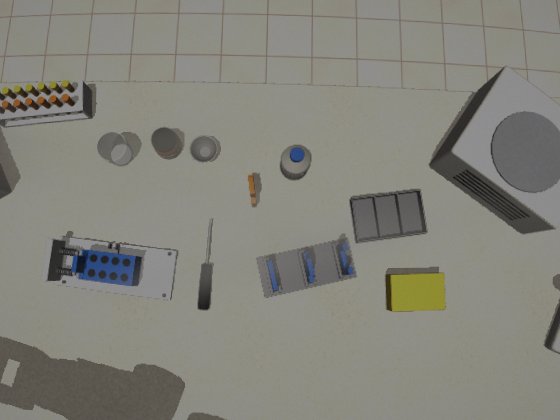

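The stand holds three blue plates (scene pixels): low (250,190), one centred tab (229,207), and two horns (207,235). The orange one at (321,222) is a decoy. The middle plate fits the description. I'll confirm it in a crop and measure the stand and jig.

```bash
cat > h.py <<'E'
import numpy as np,cv2,pickle
def cloud(im,T=None):
    K=np.array([[im["fx"],0,im["cx"]],[0,im["fy"],im["cy"]],[0,0,1]])
    h,w=im["depth"].shape
    u,v=np.meshgrid(np.arange(w),np.arange(h))
    n=cv2.undistortPoints(np.stack([u,v],-1).reshape(-1,1,2).astype(float),K,np.array(im["D"],float)).reshape(h,w,2)
    P=np.dstack([n,np.ones((h,w))])*im["depth"][...,None]
    if T is None: T=np.linalg.inv(im["camera_from_world"])
    return P@T[:3,:3].T+T[:3,3]
def blue(im):
    hsv=cv2.cvtColor(im["pixels"],cv2.COLOR_RGB2HSV)
    return (cv2.inRange(hsv,(105,120,40),(130,255,255))>0)
def rects(P,m,minn=25):
    n,l=cv2.connectedComponents(m.astype(np.uint8))
    for i in range(1,n):
        s=l==i
        if s.sum()<minn: continue
        q=P[s]; v,u=np.nonzero(s)
        (c,wh,a)=cv2.minAreaRect((q[:,:2]*1000).astype(np.float32))
        print("px",u.mean().round(),v.mean().round(),"n",s.sum(),"c",np.round(c,1),"wh",np.round(wh,1),"a",round(a,1),"z",q[:,2].mean().round(4))
E
python3 - <<'E'
from h import *
d=pickle.load(open("d0.pkl","rb"))
for n in("top","scene"):
    im=d[n];P=cloud(im);b=blue(im);z=P[...,2]
    print(n,"all blue");rects(P,b)
    print("rack top");rects(P,b&(z>.062)&(z<.076))
    print("high");rects(P,b&(z>.098)&(z<.12),8)
    print("grey stand");
    hsv=cv2.cvtColor(im["pixels"],cv2.COLOR_RGB2HSV)
    rects(P,(z>.014)&(z<.028)&(~b),200)
    print("bed");rects(P,(z>.007)&(z<.017),400)
c=d["scene"]["pixels"][165:265,170:290,::-1]
cv2.imwrite("pics/crop1.png",cv2.resize(c,None,fx=5,fy=5,interpolation=cv2.INTER_CUBIC))
E
```

```text
top all blue
px 296.0 154.0 n 154 c [ 749.5 -226.2] wh [29.1 28.9] a 65.6 z 0.1308
px 107.0 267.0 n 1135 c [498.7  28.5] wh [397.   62.2] a 84.6 z 0.0768
px 75.0 263.0 n 89 c [518.6 235.9] wh [40.2 35.9] a 83.4 z 0.1154
px 311.0 274.0 n 61 c [ 514.9 -223.6] wh [99.7 30.5] a 80.2 z 0.1084
px 350.0 270.0 n 28 c [ 517.  -340.6] wh [12.2  8.7] a 0.8 z 0.1125
px 274.0 284.0 n 46 c [ 486.1 -188.7] wh [24.2  8.6] a 12.5 z 0.0647
rack top
px 107.0 267.0 n 1113 c [511.8 166.9] wh [118.9  62.2] a 84.6 z 0.0708
px 274.0 284.0 n 43 c [ 486.1 -188.7] wh [24.2  8.6] a 12.5 z 0.0649
high
px 74.0 263.0 n 72 c [516.9 221.7] wh [10.6 35.9] a 83.7 z 0.1164
px 311.0 271.0 n 33 c [ 514.9 -261.2] wh [19.   7.4] a 12.4 z 0.1124
px 350.0 270.0 n 28 c [ 517.  -340.6] wh [12.2  8.7] a 0.8 z 0.1125
grey stand
px 478.0 200.0 n 238 c [ 682.9 -651.5] wh [273.7   8.4] a 54.4 z 0.0211
px 205.0 279.0 n 577 c [524.7 -38.8] wh [ 25.3 200.2] a 86.5 z 0.0221
px 272.0 275.0 n 232 c [ 504.7 -184.4] wh [80.4 24.9] a 13.7 z 0.0227
bed
px 44.0 119.0 n 468 c [852.8 360.5] wh [ 20.2 203.1] a 5.3 z 0.0101
px 88.0 245.0 n 545 c 
[... 1000 characters left out ...]
4.0 n 36 c [ 517.6 -340.2] wh [14.   9.3] a 12.6 z 0.1094
px 212.0 225.0 n 45 c [ 566.3 -327.9] wh [13.5 10.3] a 16.0 z 0.1084
grey stand
px 43.0 18.0 n 349 c [-659.4 -206.1] wh [ 19.3 360.6] a 0.0 z 0.0208
px 191.0 83.0 n 665 c [ 40.8 -40.1] wh [242.6 139. ] a 44.8 z 0.0179
px 483.0 120.0 n 275 c [736.9 466.1] wh [186.1  73.2] a 3.8 z 0.0211
px 293.0 162.0 n 383 c [526.4 -37.5] wh [ 25.2 199.2] a 88.0 z 0.0213
px 138.0 278.0 n 207 c [ 512.1 -495. ] wh [  5.2 120.1] a 0.9 z 0.0212
px 198.0 302.0 n 710 c [ 641.2 -440.7] wh [102.2 159.9] a 9.0 z 0.0218
bed
px 193.0 82.0 n 973 c [ 28.3 -13.8] wh [245.3 190.8] a 63.6 z 0.0135
px 343.0 139.0 n 1505 c [512.5 170.7] wh [273.1 113.5] a 84.0 z 0.0127
```

View pics/crop1.png

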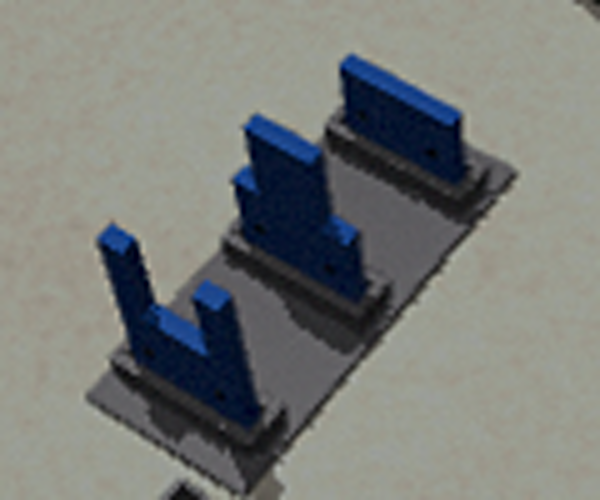

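The crop confirms it: the middle plate has a single centred tab. The far one has two horns and the near one is cut off straight. The plate is at about (0.524, -0.258) with its thickness along 104.4°. The jig's origin is at about (0.507, 0.109), pushing along 84.8°. Moving above the plate for a wrist check.

```bash
cat >> h.py <<'E'
from scipy.spatial.transform import Rotation as R
def quat(deg):
    f=np.radians(deg+90)/2; return [np.cos(f),np.sin(f),0,0]
def wristcloud(r,optics):
    T=np.eye(4);T[:3,:3]=R.from_quat(r.current_ee_rot()).as_matrix();T[:3,3]=r.current_tool_pos()
    im=optics.get_image("wrist"); return im,cloud(im,T@im["mount"])
E
python3 - <<'E'
from cell import r,optics
from h import *
for th in(104.4,-75.6):
    print(th,np.round(r.inverse_kinematics([.524,-.258,.22],quat(th)),2),np.round(r.inverse_kinematics([.505,.08,.15],quat(th-19.6)),2))
r.move_to([.524,-.258,.24],quat(104.4))
r.set_gripper(.55,100)
print(r.current_t(),r.current_q().round(2) if hasattr(r.current_q(),'round') else r.current_q())
im,P=wristcloud(r,optics);b=blue(im);z=P[...,2]
print("high");rects(P,b&(z>.1)&(z<.12),20)
print("mid");rects(P,b&(z>.055)&(z<.074),20)
cv2.imwrite("pics/w1.png",im["pixels"][:,:,::-1])
E
```

```text
104.4 [-0.54  0.42  1.56 -0.    1.16 -2.36] [ 0.07  0.37  1.82 -0.    0.95 -1.41]
-75.6 [-0.54  0.42  1.56 -0.    1.16  0.78] [ 0.07  0.37  1.82 -0.    0.95  1.73]
3.6417 [-0.54  0.4   1.54 -0.    1.2  -2.36]
high
px 183.0 167.0 n 165 c [ 516.7 -338.6] wh [13.4  9.7] a 15.1 z 0.1106
px 273.0 195.0 n 417 c [ 521.9 -257.4] wh [34.6  8.8] a 14.2 z 0.1107
px 186.0 222.0 n 136 c [ 564.8 -326.9] wh [12.7  8.6] a 12.8 z 0.1106
mid
px 273.0 162.0 n 133 c [ 498.6 -263.3] wh [14.1  8. ] a 14.3 z 0.0639
px 349.0 185.0 n 513 c [ 503.7 -182.4] wh [62.5  9.4] a 12.5 z 0.0637
px 197.0 186.0 n 313 c [ 541.1 -332.7] wh [36.   9.4] a 13.6 z 0.0634
```

View pics/w1.png

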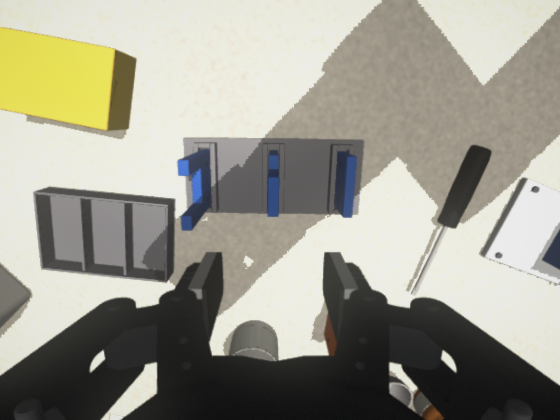

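The wrist view shows the tabbed plate at pixel (273,195), measured at (0.522, -0.2575). Grasping, lifting and moving towards the jig.

Run:
```python
from cell import r,optics
from h import *
q=quat(104.1)
r.move_linear([.522,-.2575,.125],q,vel=.2)
r.move_linear([.522,-.2575,.094],vel=.08)
r.set_gripper(0,100)
print(r.current_t(),r.current_opening(),r.current_finger_force(),r.current_contact_force())
r.move_linear([.522,-.2575,.23],vel=.12)
print(r.current_t(),r.current_opening(),r.current_finger_force(),r.current_contact_force())
r.move_to([.502,.05,.23],quat(84.8))
r.sleep(.2)
print(r.current_t(),r.current_tool_pos(),r.current_contact_force())
im,P=wristcloud(r,optics);b=blue(im);z=P[...,2]
print("rack");rects(P,b&(z>.062)&(z<.076),50)
print("far tab");rects(P,b&(z>.105)&(z<.125),30)
print("bed");rects(P,(z>.008)&(z<.017),800)
print("held");rects(P,b&(z>.127),30)
cv2.imwrite("pics/w2.png",im["pixels"][:,:,::-1])
pickle.dump((im,P),open("w2.pkl","wb"))
```

```text
5.3917 0.07723565570081707 98.8286554813385 [ 0.1160242  -1.11747758  6.07910172]
6.675 0.07388985179689493 98.17115664482117 [ 0.41127405  0.33764392 -1.59573959]
8.05 [0.50220667 0.04923624 0.22990561] [ 0.33385467 -0.03071525 -1.22412598]
rack
px 393.0 188.0 n 5525 c [511.8 170.1] wh [117.8  64.6] a 84.1 z 0.0697
px 50.0 212.0 n 524 c [ 504.1 -180.7] wh [62.7 10.6] a 13.3 z 0.0636
far tab
px 477.0 200.0 n 492 c [516.8 224. ] wh [11.4 35.3] a 86.1 z 0.1165
bed
px 344.0 162.0 n 9273 c [511.4 171.5] wh [270.6 110. ] a 84.7 z 0.0118
held
px 272.0 197.0 n 341 c [459.7  54.1] wh [ 8.5 49.5] a 84.4 z 0.1995
px 273.0 270.0 n 1102 c [477.5  52.2] wh [ 9.3 85.2] a 85.6 z 0.2461
```

View pics/w2.png

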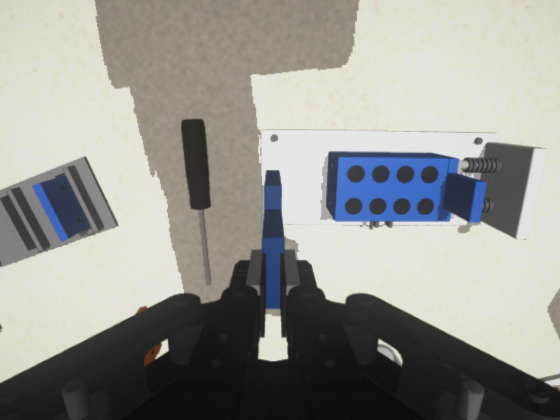

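The wrist view shows the plate held upright at (272,197) and the rack at (393,188), with its free end on the left at x≈328. I'll check the plate's lateral offset in the grip, then lower it.

Run:
```python
from h import *
im,P=pickle.load(open("w2.pkl","rb"));b=blue(im)
q=P-np.array([.50220667,.04923624,0]);a=np.radians(84.6)
X=q[...,0]*np.cos(a)+q[...,1]*np.sin(a);Y=-q[...,0]*np.sin(a)+q[...,1]*np.cos(a)
for lo,hi in((.13,.19),(.19,.197),(.197,.203),(.203,.243),(.243,.25)):
    s=b&(P[...,2]>lo)&(P[...,2]<hi)
    if s.sum()>5: print(lo,s.sum(),"X",np.percentile(X[s],[2,50,98]).round(4),"Y",np.percentile(Y[s],[0,2,50,98,100]).round(4))
```

```text
0.197 340 X [-0.0034  0.0006  0.0046] Y [0.018  0.0182 0.0248 0.031  0.0312]
0.243 1096 X [-0.0029  0.0011  0.005 ] Y [-0.0177 -0.0163  0.0029  0.0172  0.018 ]
```

```bash
cat >> h.py <<'E'
O=np.array([.5063,.1108]);A=np.radians(84.6);D=np.array([np.cos(A),np.sin(A)]);N=np.array([-D[1],D[0]])
def tcp(xp,z): return [*(O+(xp-.0008)*D+.0004*N),z]
E
python3 - <<'E'
from cell import r,optics
from h import *
def F(): 
    f=np.array(r.current_contact_force()); return np.array([f[:2]@D,f[:2]@N,f[2]]).round(2)
r.move_to(tcp(-.035,.16),quat(84.6))
r.move_linear(tcp(-.035,.112),vel=.1)
r.sleep(.2);f0=F();print(r.current_t(),f0)
z=.112
while z>.0985:
    z-=.0015; r.move_linear(tcp(-.035,z),vel=.03); r.sleep(.1); f=F(); print(round(z,4),f,r.current_tool_pos()[2].round(4))
    if f[2]-f0[2]>2: break
z+=.001
r.move_linear(tcp(-.035,z),vel=.03);r.sleep(.1);f0=F()
print("z",z,f0,r.current_t()); np.save("st.npy",[z,*f0])
x=-.035
while x<.006:
    x+=.003; r.move_linear(tcp(x,z),vel=.04);r.sleep(.08); f=F()-f0; print(round(x,4),f.round(2))
    if f[0]<-5.5: break
print(r.current_t(),x)
E
```

```text
9.3333 [ 0.33  0.48 -1.19]
0.1105 [ 0.1   0.21 -1.41] 0.1105
0.109 [ 0.14 -0.64 -0.31] 0.109
0.1075 [ 0.3  -0.92 -1.4 ] 0.1075
0.106 [-0.02  0.37 -0.85] 0.106
0.1045 [-0.62  0.02 -0.69] 0.1045
0.103 [ 0.15 -0.33 -1.61] 0.103
0.1015 [-0.31 -0.27 -1.03] 0.1015
0.1 [-0.13  2.78  7.49] 0.1007
z 0.10099999999999999 [-0.14 -1.14 -1.53] 12.4833
-0.032 [-0.04  0.76 -0.53]
-0.029 [-1.02  1.78  1.8 ]
-0.026 [0.32 1.39 0.48]
-0.023 [0.96 1.48 1.63]
-0.02 [ 0.17  1.36 -0.14]
-0.017 [-0.91  1.15 -0.16]
-0.014 [0.12 1.03 0.37]
-0.011 [0.2  1.37 0.61]
-0.008 [0.02 0.58 1.11]
-0.005 [0.04 0.87 0.65]
-0.002 [-2.27  1.18  1.01]
0.001 [-2.1   1.02  2.51]
0.004 [-4.28  1.48  2.3 ]
0.007 [-5.88  1.72  2.8 ]
17.15 0.006999999999999993
```

Run:
```python
from cell import r,optics
from h import *
z,*f0=np.load("st.npy")
def F(): 
    f=np.array(r.current_contact_force()); return np.array([f[:2]@D,f[:2]@N,f[2]])
r.move_linear(tcp(.011,z),vel=.02); r.sleep(.3)
print(r.current_t(),np.mean([(F()-f0,r.sleep(.02))[0] for _ in range(10)],0).round(2),r.current_tool_pos(),tcp(.011,z),r.current_finger_force(),r.current_opening())
im=optics.get_image("scene");c=im["pixels"][70:170,295:415,::-1]
cv2.imwrite("pics/s2.png",cv2.resize(c,None,fx=5,fy=5,interpolation=cv2.INTER_CUBIC))
im2,P=wristcloud(r,optics);b=blue(im2);z=P[...,2]
q=P[...,:2]-O;X=q@D;Y=q@N
for n,s in(("rack",b&(z>.064)&(z<.074)&(X>.025)),("plate top",b&(z>.108)&(z<.122)&(X<.03)&(abs(Y)<.05)),("far tab",b&(z>.108)&(z<.122)&(X>.09)),("plate shoulder",b&(z>.064)&(z<.076)&(X<.0165)&(X>-.01))):
    if s.sum()>5: print(n,s.sum(),"X",np.percentile(X[s],[1,50,99]).round(4),"Y",np.percentile(Y[s],[1,50,99]).round(4))
    rects(P,s,30)
cv2.imwrite("pics/w3.png",im2["pixels"][:,:,::-1])
```

```text
17.8 [-7.77  1.44  4.26] [0.50683099 0.12045368 0.10106972] [np.float64(0.5068616800100075), np.float64(0.12099237536427881), np.float64(0.10099999999999999)] 98.87551121413708 0.07363837624112132
rack 12584 X [0.0263 0.078  0.1288] Y [-0.0306  0.0033  0.032 ]
px 387.0 232.0 n 12584 c [513.5 189. ] wh [107.   64.2] a 84.7 z 0.0697
plate top 1253 X [0.0063 0.0108 0.0154] Y [-0.0164  0.0061  0.0184]
px 273.0 265.0 n 1253 c [506.6 121.7] wh [ 9.8 35.8] a 84.8 z 0.1167
far tab 1955 X [0.1208 0.1242 0.1313] Y [-0.0168  0.0043  0.018 ]
px 516.0 264.0 n 1950 c [518.  236.5] wh [11.7 36.4] a 84.2 z 0.1153
plate shoulder 598 X [0.0045 0.0108 0.0165] Y [0.0095 0.0247 0.0322]
px 273.0 198.0 n 598 c [488.1 122.7] wh [12.5 26.1] a 83.6 z 0.07
```

View pics/s2.png

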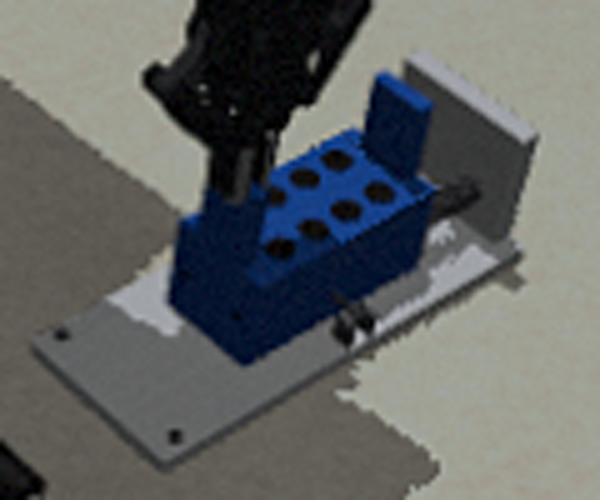

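View pics/w3.png

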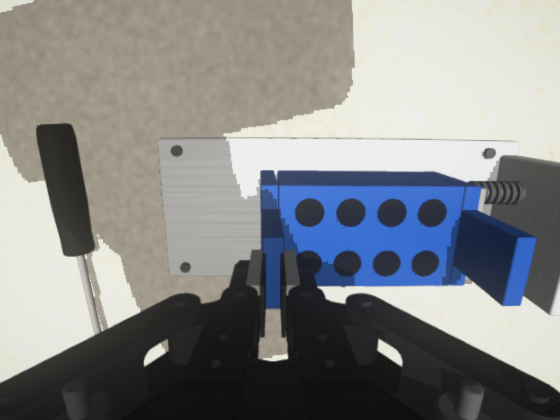

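The pictures show the plate flush and square on the rack's end. The gap line in the wrist view is at x≈278, the fingers are clear of the rack top, and the lateral position agrees within about 1 mm. The slide is in by about 13 mm (7.8 N). I'll press 2 mm more to centre the pointer, hold, and hand in.

Run:
```python
from cell import r,optics
from h import *
z,*f0=np.load("st.npy")
r.move_linear(tcp(.013,z),vel=.015); r.sleep(3.5)
F=[]
for _ in range(15): F.append(r.current_contact_force()); r.sleep(.02)
f=np.mean(F,0);print(r.current_t(),f[:2]@D-f0[0],f[2]-f0[2],r.current_tool_pos(),r.current_finger_force())
im,P=wristcloud(r,optics);b=blue(im);z=P[...,2];X=(P[...,:2]-O)@D
rects(P,b&(z>.108)&(z<.122)&(X<.03),100);rects(P,b&(z>.064)&(z<.074)&(X>.022),1000)
if 6.5<-(f[:2]@D-f0[0])<12.5: print(r.hand_in())
```

```text
22.1 -8.316165328334705 4.2431325344009645 [0.5070211  0.12234583 0.10109999] 98.98945977911353
px 273.0 265.0 n 1258 c [507.  123.7] wh [ 9.8 36.1] a 85.5 z 0.1167
px 383.0 231.0 n 13091 c [513.3 188.1] wh [111.2  64.1] a 84.6 z 0.0697
the job is handed in; nothing more can be done
None
```

The job is handed in: the gripper is still holding the single-tab plate flush on the rack's free end, pressing with about 8 N, which puts the slide in by about 14 mm, between the marks; the verdict was not returned.

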